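# Sweep the loose nuts into the parts scoop

## Robot

A 6-joint arm with a two-finger parallel gripper is mounted at the origin on a cart in front of the work surface, level with it; the furniture and walls round the work are solid. World frame = base frame: x ahead of the robot, y to its left, z up, the work surface at z = 0. Lengths are in m, angles in rad, forces in N, time in s.
With the tool pointing down it reaches from about 0.275 to 0.725 m from the base axis. Payload 15.9 kg.
Tool frame: the origin (TCP) lies at the very end of the fingers, on their centre line; the grasp point (between the pads) lies 19 mm behind it; z points along the fingers, y is the line along which they close (so a half turn about z gives the same grasp; the last joint's range is limited). The gripper opens to 85 mm and grips with 20 to 120 N. Pads are 22 mm wide; open, the fingers measure 114 mm over their backs; the gripper's body (76 mm by 85 mm) begins 54 mm behind the grasp point. The pads swing forward as they close: fully open they stand 13 mm farther back than shut.
Start: joints at [-1.169, 0.213, -0.034, 1.323, 0, 1.571], TCP at [0.196, -0.46, 0.204] pointing down, gripper open.
Joint ranges: [-2.98, 2.98], [-0.74, 1.72], [-1.14, 1.35], [-2.1, 2.04], [-1.57, 1.44], [-3.14, 3.14]. Speed limits (rad/s): [1.89, 1.89, 2.39, 2.57, 3.14, 3.14].

## Interface

Orientations are given as a unit quaternion [w, x, y, z].
In Python, from bench import robot gives the robot as it stands. Calls block until the motion is done:
- robot.move_pose(position, orientation): joint-space move of the TCP to a pose.
- robot.servo_line(position, orientation=None, feed=0.15, f_stop=None): straight line of the TCP; orientation=None keeps the orientation; feed is the mean speed in m/s. With f_stop (N) it stops when the force on the tool has changed by that much, and returns True; else False.
- robot.set_joints(angles): joint-space move.
- robot.set_gripper(opening, f_grip=None): opening from 0.0 (shut) to 1.0 (fully open); f_grip is the grip in N (None keeps the last); returns when the fingers have stopped.
- robot.wait(seconds).
- robot.inverse_kinematics(position, orientation): joint angles nearest the present ones, or None.
- robot.get_obs(): the state.
- robot.capture(name): name is "scene" or "top" or "wrist"; returns (picture, depth): 420x560x3 uint8, blue, green, red; 420x560 float32, m along the optical axis (not along the pixel's ray), 0 where there is no reading.
- robot.get_calibration(name): a dict with "camera_matrix" (3x3 intrinsics, pixels), "world_from_camera" (4x4, takes a point from camera to world coordinates); the wrist camera has in their place "T_tool_cam" (4x4, takes a point from camera to tool coordinates, whose origin is the TCP and whose axes are the flange's). Camera axes: x right, y down, z forward; pixel columns grow to the right and rows downward; lengths in m; the calibration is good to about 2 mm. The wrist camera is an equidistant fisheye: a pixel r from the principal point sees the ray r / f radians off the axis. A picture is of the moment at which its call begins: read the wrist's pose just before it. get_calibration takes no time and is no camera call.
A pose or a line that the arm cannot do raises robot.PlanningError and nothing moves.
- robot.finish_job(): hands the job in; it is judged then, once.
Trained networks look in the newest picture that a camera, given by its name, has taken for a name from the list of things; names that differ only in an ending like _2 or _b are one class to them, and where a whole thing is asked for, a point or a joint stands for the part that bears it (a point fixed in the world has none). Each returns a list of dicts, best first, with "p" (0 to 1); they miss things now and then, are a little off and sometimes report something else, mostly with a low value. They report only what shows in the picture. A call takes as long as a camera call.
- robot.look_for(camera, query): "position" ([x, y, z] in m, in the coordinates of the camera as it stood for that picture, good to about 4 mm: the middle of the surface that is visible of it).
- robot.cut_out(camera, query): "mask" (420x560 bool, what is visible of it).
The state is a dict: "time": time; "joints": joint angles; "joint_vel": joint speeds; "tau": joint torques, N m; "tool_pos": TCP position; "orientation": TCP orientation; "wrist_force": force on the tool from outside, world axes, zero at the start; "moment": the same for the moment, N m; "finger_gap": opening from 0.0 (shut) to 1.0 (fully open); "grip_force": force on a finger pad.
Only numpy, scipy, OpenCV 4.12 (cv2) and the standard library are available. Lean on these libraries where they do the work, as an engineer would, in place of code of your own. Each camera call takes 0.05 s, during which the arm holds its last target. There are 200 camera calls.

## Task

Sweep the three loose hex nuts along the bench into the open-fronted aluminium scoop, pushing them with the fingertips, until each lies wholly inside it behind its front edge. Only push the nuts, do not lift them, and leave the jar, the castor and the padlock where they stand.

Things in the scene. Friction and masses are not known exactly. Their poses are not given: they have to be found in the camera images.
- scoop: open-fronted scoop of bare sheet aluminium, fixed to the bench: 90 mm deep (its x), 110 mm wide (its y), walls 30 mm high on three sides. Origin: centre of its footprint at bench level; +x points from the open mouth to the back wall. Floor 2 mm thick; inner faces of the side walls (rims) at y = -52 and +52 mm, of the back wall at x = +42 mm
- scoop_mouth (a point): middle of the scoop's open front edge, on the bench (scoop x = -45 mm, y = 0). From this edge a bevelled lip rises to the 2 mm floor within 18 mm; the side walls begin 5 mm behind it
- nut_1_center (a point): a loose plain steel hex nut lying flat: 24 mm across the flats, 28 mm across the corners, 13 mm high, with a 14 mm hole, about 35 g; this point is its centre, half-way up (6.5 mm above what it lies on). It slides when pushed and stops at once when the push stops
- nut_2_center (a point): a loose plain steel hex nut lying flat: 24 mm across the flats, 28 mm across the corners, 13 mm high, with a 14 mm hole, about 35 g; this point is its centre, half-way up (6.5 mm above what it lies on). It slides when pushed and stops at once when the push stops
- nut_3_center (a point): a loose plain steel hex nut lying flat: 24 mm across the flats, 28 mm across the corners, 13 mm high, with a 14 mm hole, about 35 g; this point is its centre, half-way up (6.5 mm above what it lies on). It slides when pushed and stops at once when the push stops
- jar: bystander: upright clear jar of small parts with a red lid, 61 mm across, 85 mm high, behind the scoop's back wall; origin at the centre of its underside
- castor: bystander: upright swivel castor with a black wheel and a steel plate on top, 46 x 65 mm, 70 mm high, on the bench beyond the nuts, on the far side from the robot; origin at the centre of its underside
- padlock: bystander: brass padlock lying flat, 69 x 42 mm, 21 mm high, on the bench past the nuts, on the side away from the scoop; origin at the centre of its underside

How it is judged:
By the outcome, as a careful person would: the job done as asked, in the order asked, and still so for the second after the job is handed in, with the robot touching nothing.
It also fails if it takes over 67 s, if anything falls off the work surface, if the arm or the gripper's body presses on something with over 40 N, if the wrist force passes 120 N, or if a joint passes its speed limit or range.

## Working session

There is one attempt and no reset: what is moved stays moved. The work goes in short steps, each a Python script; the robot and the scene stay as the last script left them, time stands still between calls to the robot, and variables do not carry over. Pictures are saved under pics/ and viewed, at most 10 in all, crops included, and the job is handed in when it is done.

```bash
mkdir -p pics; cat > h.py <<'E'
from bench import robot
import numpy as np, cv2
def look(cam,qs):
    c=robot.get_calibration(cam);T=np.array(c["world_from_camera"])
    for q in qs:
        for d in robot.look_for(cam,q):
            p=T@np.r_[d["position"],1]
            print(cam,q,round(d["p"],2),p[:3].round(4))
def cloud(cam,depth):
    c=robot.get_calibration(cam);T=np.array(c["world_from_camera"]);K=np.array(c["camera_matrix"])
    v,u=np.mgrid[:depth.shape[0],:depth.shape[1]]
    P=np.stack([(u-K[0,2])/K[0,0]*depth,(v-K[1,2])/K[1,1]*depth,depth],-1)
    return P@T[:3,:3].T+T[:3,3]
E
python3 - <<'E'
from h import *
for n in ("top","scene"):
    im,d=robot.capture(n); cv2.imwrite(f"pics/{n}0.png",im); np.save(f"{n}0.npy",d)
    c=robot.get_calibration(n); print(n,np.array(c["world_from_camera"]).round(3).tolist(),np.array(c["camera_matrix"]).round(1).tolist())
    look(n,["scoop","nut_1_center","jar","castor","padlock"])
print(robot.get_obs())
E
```

```text
top [[0.141, -0.969, 0.201, 0.408], [-0.99, -0.138, 0.027, -0.326], [0.001, -0.203, -0.979, 0.865], [0.0, 0.0, 0.0, 1.0]] [[401.4, 0.0, 279.7], [0.0, 401.4, 216.4], [0.0, 0.0, 1.0]]
top scoop 0.89 [ 0.495  -0.2478  0.0038]
top nut_1_center 0.5 [ 0.6158 -0.3275  0.0148]
top jar 0.64 [ 0.4293 -0.1631  0.0879]
top castor 0.41 [ 0.4296 -0.1604  0.0868]
top padlock 0.66 [ 0.6475 -0.4599  0.0218]
scene [[0.752, -0.393, 0.528, 0.073], [-0.659, -0.455, 0.599, -0.865], [0.005, -0.799, -0.601, 0.622], [0.0, 0.0, 0.0, 1.0]] [[470.6, 0.0, 268.3], [0.0, 470.6, 214.8], [0.0, 0.0, 1.0]]
scene scoop 0.71 [ 0.5088 -0.2466  0.0024]
scene nut_1_center 0.46 [ 0.6169 -0.3292  0.0083]
scene jar 0.63 [ 0.4247 -0.1827  0.0656]
scene castor 0.94 [ 0.6698 -0.2777  0.052 ]
scene padlock 0.81 [ 0.6489 -0.4674  0.0183]
{'time': 0.6, 'joints': array([-1.16902343e+00,  2.12867139e-01, -3.44136701e-02,  1.32347953e+00,
        2.53604720e-05,  1.57080122e+00]), 'joint_vel': array([-0.0003787 , -0.00057173, -0.00151519, -0.00110265,  0.00202246,
       -0.00138611]), 'tau': array([ 1.09726556e-03, -6.85694861e+01,  4.87204313e+01,  1.43839909e-03,
        7.78342655e-05,  2.06954530e-05]), 'tool_pos': array([ 0.19552922, -0.46017147,  0.20411684]), 'orientation': array([1.51011326e-05, 9.79890570e-01, 1.99535637e-01, 1.60156027e-05]), 'wrist_force': array([-0.15306287, -0.09446968,  0.36696369]), 'moment': array([-0.04750611, -0.00298107,  0.01183678]), 'grip_force': 0.0, 'finger_gap': 1.0038280080114002}
```

View pics/top0.png

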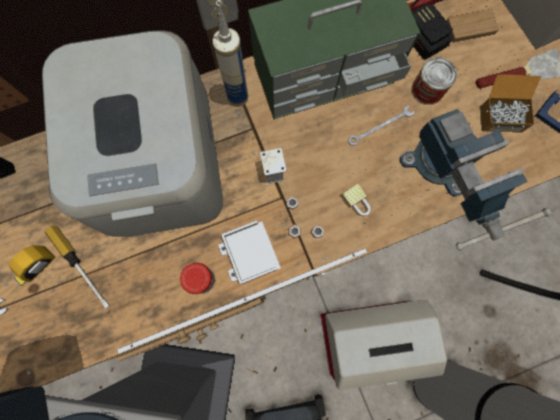

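View pics/scene0.png

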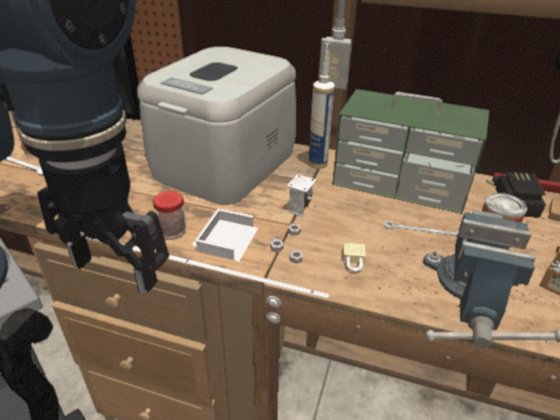

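The top view shows the nuts at about (292,202), (295,231) and (318,232), and the scoop at about (249,252). The castor is at (273,165), the padlock at (357,200) and the jar at (196,278). The scene view shows the same layout, with the scoop mouth facing the nuts.

```bash
python3 - <<'E'
from h import *
im=cv2.imread("pics/top0.png"); d=np.load("top0.npy"); P=cloud("top",d)
x0,y0,w,h=170,140,210,160
cv2.imwrite("pics/crop.png",cv2.resize(im[y0:y0+h,x0:x0+w],None,fx=3.75,fy=3.75,interpolation=cv2.INTER_CUBIC))
def ray(u,v,z):
    c=robot.get_calibration("top");T=np.array(c["world_from_camera"]);K=np.array(c["camera_matrix"])
    r=T[:3,:3]@np.linalg.solve(K,[u,v,1]); return T[:3,3]+r*(z-T[2,3])/r[2]
for u,v in [(292,202),(295,231),(318,232)]:
    m=P[v-9:v+10,u-9:u+10].reshape(-1,3); s=m[(m[:,2]>.007)]
    print(ray(u,v,.013).round(4), len(s), s.mean(0).round(4), ((s.max(0)+s.min(0))/2).round(4), np.ptp(s,0).round(3), np.median(P[v-15:v+15,u-15:u+15,2]).round(4))
# scoop walls
m=P[215:290,212:285].reshape(-1,3); s=m[(m[:,2]>.02)&(m[:,2]<.04)]
print("walls",cv2.minAreaRect((s[:,:2]*1000).astype(np.float32)))
m2=np.zeros(P.shape[:2],np.uint8)
g=P[...,2]; 
# height map in world around
import json
print(ray(249,252,.002))
robot.capture("top")
for q in("scoop","padlock","castor"):
  r=robot.cut_out("top",q)
  for k in r[:2]:
    M=k["mask"]&(d>0); s=P[M]; print(q,k["p"],M.sum(),cv2.minAreaRect((s[:,:2]*1000).astype(np.float32)),np.percentile(s[:,2],[2,50,98]))
E
```

```text
[ 0.6189 -0.3247  0.013 ] 79 [ 0.6179 -0.3244  0.0126] [ 0.6182 -0.3238  0.0117] [0.024 0.025 0.008] 0.0001
[ 0.5561 -0.3397  0.013 ] 82 [ 0.5544 -0.3373  0.023 ] [ 0.4889 -0.3376  0.4362] [0.161 0.023 0.858] 0.0003
[ 0.5609 -0.389   0.013 ] 79 [ 0.5629 -0.3877  0.0132] [ 0.562  -0.3876  0.0125] [0.024 0.024 0.009] 0.0005
walls ((498.05743408203125, -237.20169067382812), (151.86805725097656, 131.46810913085938), 9.920486450195312)
[ 0.49857072 -0.24778191  0.002     ]
scoop 0.7 2449 ((495.4761657714844, -246.07843017578125), (112.3260726928711, 108.78622436523438), 29.035375595092773) [-0.00109049  0.00241618  0.03077238]
castor 0.64 664 ((707.120849609375, -265.31536865234375), (99.65099334716797, 46.02925109863281), 20.235143661499023) [0.00188005 0.06959648 0.07287808]
castor 0.42 98 ((617.9864501953125, -324.2828063964844), (22.05803108215332, 24.021116256713867), 52.19475555419922) [0.00312131 0.01224076 0.01530564]
```

View pics/crop.png

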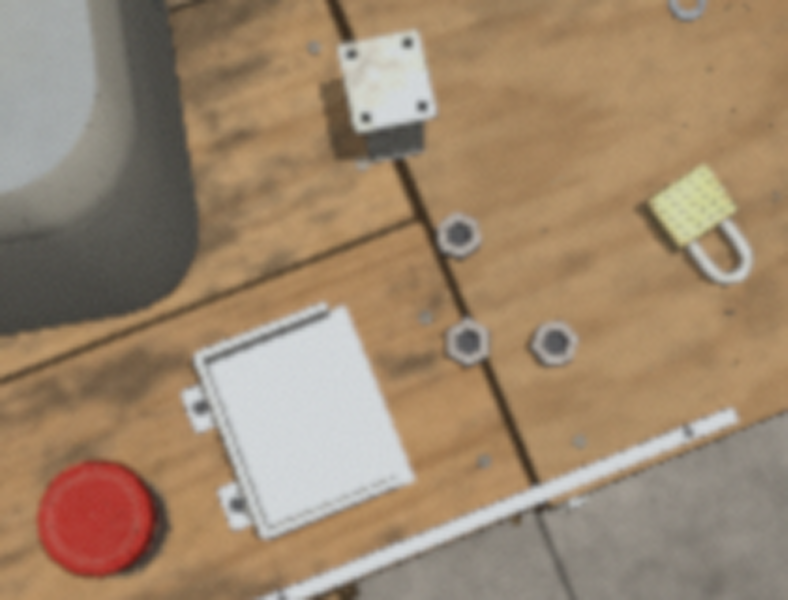

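The enlarged crop shows the scoop's front edge running from (345,308) to (413,480), and its back wall from (195,355) to (265,537). The nuts are at (459,236), (467,342) and (554,344).

```bash
cat >> h.py <<'E'
def ray(u,v,z,cam="top"):
    c=robot.get_calibration(cam);T=np.array(c["world_from_camera"]);K=np.array(c["camera_matrix"])
    r=T[:3,:3]@np.linalg.solve(K,[u,v,1]); return T[:3,3]+r*(z-T[2,3])/r[2]
E
python3 - <<'E'
from h import *
cr=lambda u,v,z: ray(170+(u+.5)/3.75-.5,140+(v+.5)/3.75-.5,z)
A,B=cr(345,308,0.),cr(413,480,0.); C,D=cr(195,355,.03),cr(265,537,.03)
print("front",A,B,np.linalg.norm(A-B),"back",C,D,np.linalg.norm(C-D))
e=((B-A)/np.linalg.norm(B-A)+(D-C)/np.linalg.norm(D-C))[:2]; e/=np.linalg.norm(e)
ex=np.array([e[1],-e[0]]); 
if ex@(C-A)[:2]<0: ex=-ex
ey=np.array([-ex[1],ex[0]])
M1=((A+B)/2)[:2]; M2=((C+D)/2)[:2]
print("ex",ex,"ey",ey,"depth",(M2-M1)@ex,"lat",(M2-M1)@ey, "yaw",np.arctan2(ex[1],ex[0]))
d=np.load("top0.npy");P=cloud("top",d)
m=P[215:290,205:290].reshape(-1,3); s=m[(m[:,2]>.018)&(m[:,2]<.036)]
O=(M1+M2)/2
q=np.c_[(s[:,:2]-O)@ex,(s[:,:2]-O)@ey]; q=q[(abs(q)<.07).all(1)]
print(len(q),np.percentile(q,[1,99],0))
for u,v in[(459,236),(467,342),(554,344)]:
    p=cr(u,v,.013)[:2]; print("nut",p,[(p-O)@ex,(p-O)@ey])
for u,v in [(703,165),(650,205),(750,270),(720,285),(575,412)]:
    p=cr(u,v,.01)[:2]; print("lock/edge",p,[(p-O)@ex,(p-O)@ey])
for u,v in [(340,45),(418,32),(435,117),(360,130)]:
    p=cr(u,v,.07)[:2]; print("castor",p,[(p-O)@ex,(p-O)@ey])
E
```

```text
front [ 0.56843033 -0.26467131  0.        ] [ 0.47485472 -0.31816601  0.        ] 0.10778718796268343 back [ 0.52444733 -0.18746685  0.03      ] [ 0.43037812 -0.24254675  0.03      ] 0.10900830179373504
ex [-0.50079717  0.86556467] ey [-0.86556467 -0.50079717] depth 0.08828956308265277 lat 1.690898932352342e-05 yaw 2.0953158356968165
315 [[-0.03213833 -0.05604454]
 [ 0.046325    0.05536971]]
nut [ 0.61760296 -0.32493398] [np.float64(-0.12121117431156476), np.float64(-0.06628403939051931)]
nut [ 0.55623875 -0.33789465] [np.float64(-0.10169845149713219), np.float64(-0.0066786757954412825)]
nut [ 0.56211807 -0.38747883] [np.float64(-0.14756111027011354), np.float64(0.013064000994304732)]
lock/edge [ 0.68136572 -0.46174983] [np.float64(-0.2715663505957053), np.float64(-0.052957835828419696)]
lock/edge [ 0.65269228 -0.43342495] [np.float64(-0.23268975270612804), np.float64(-0.04232414756592382)]
lock/edge [ 0.62203985 -0.49529568] [np.float64(-0.2708922219794793), np.float64(0.015192206414595602)]
lock/edge [ 0.61070012 -0.47889881] [np.float64(-0.25102077218063623), np.float64(0.01679596442335382)]
lock/edge [ 0.52531385 -0.40434625] [np.float64(-0.14372950580564242), np.float64(0.053367594780798604)]
castor [ 0.70290995 -0.24452251] [np.float64(-0.09433134362986231), np.float64(-0.18039258812601794)]
castor [ 0.71665868 -0.28655007] [np.float64(-0.13759424278035468), np.float64(-0.1712457228709237)]
castor [ 0.66875821 -0.30280654] [np.float64(-0.12767685244171723), np.float64(-0.12164357370120554)]
castor [ 0.65549767 -0.26288828] [np.float64(-0.08648416671356374), np.float64(-0.13015666924560523)]
```

```bash
cat >> h.py <<'E'
from scipy.spatial.transform import Rotation as R
ex=np.array([-.5008,.86556]);ey=np.array([-.86556,-.5008])
O=(np.array([.56843-.0,-.26467])+[.47485,-.31817])/4+(np.array([.52445,-.18747])+[.43038,-.24255])/4
toS=lambda p:np.array([(p[:2]-O)@ex,(p[:2]-O)@ey])
W=lambda s,z:np.r_[O+s[0]*ex+s[1]*ey,z]
def quat(a,tilt=0,flip=1):
    """push direction at angle a (deg) in scoop frame is tool +-x; tilt>0 leans the fingertips back against the push."""
    a=np.radians(a); d=np.cos(a)*ex+np.sin(a)*ey; d=np.r_[d,0]
    z=np.array([0,0,-1.]); 
    r=R.from_rotvec(np.radians(tilt)*np.cross(z,-d))
    x=flip*r.apply(d); z=r.apply(z); y=np.cross(z,x)
    q=R.from_matrix(np.c_[x,y,z]).as_quat(); return q[[3,0,1,2]]
def behind(s,a,b): a=np.radians(a); return np.array(s)-b*np.array([np.cos(a),np.sin(a)])
E
python3 - <<'E'
from h import *
print(O)
N1,N2,N3=(-.1212,-.0663),(-.1017,-.0067),(-.1475,.0131)
for n,s,a,b,t in [("N2s",N2,30,.036,0),("N2e",(.015,.023),0,.023,0),("N1s",N1,31,.036,0),("N1s",N1,31,.030,0),("N1t",N1,31,.036,15),("N1t",N1,31,.036,25),("N1e",(.01,-.025),5,.023,0),("N3s",N3,-4,.036,0),("N3e",(0,0),-4,.023,0)]:
  for f in(1,-1):
    for z in (.006,.09):
      p=W(behind(s,a,b),z); q=robot.inverse_kinematics(p,quat(a,t,f)); print(n,f,z,np.hypot(*p[:2]).round(3),None if q is None else np.round(q,2))
E
```

```text
[ 0.4995275 -0.253215 ]
N2s 1 0.006 0.687 [-0.54  0.69  0.19  1.07  0.   -0.02]
N2s 1 0.09 0.687 [-0.54  0.65  0.33  1.26  0.   -0.02]
N2s -1 0.006 0.687 [-0.54  0.69  0.19  1.07  0.    3.12]
N2s -1 0.09 0.687 [-0.54  0.65  0.33  1.26  0.    3.12]
N2e 1 0.006 0.555 [-0.51  0.44 -0.24  0.89  0.    0.53]
N2e 1 0.09 0.555 [-0.51  0.37 -0.11  1.09  0.    0.53]
N2e -1 0.006 0.555 [-0.51  0.44 -0.24  0.89  0.   -2.61]
N2e -1 0.09 0.555 [-0.51  0.37 -0.11  1.09  0.   -2.61]
N1s 1 0.006 0.734 [-0.49  0.79  0.39  1.16  0.    0.02]
N1s 1 0.09 0.734 [-0.49  0.76  0.54  1.35  0.    0.02]
N1s -1 0.006 0.734 [-0.49  0.79  0.39  1.16  0.   -3.12]
N1s -1 0.09 0.734 [-0.49  0.76  0.54  1.35  0.   -3.12]
N1s 1 0.006 0.728 [-0.49  0.78  0.36  1.15  0.    0.02]
N1s 1 0.09 0.728 [-0.49  0.75  0.51  1.33  0.    0.02]
N1s -1 0.006 0.728 [-0.49  0.78  0.36  1.15  0.   -3.12]
N1s -1 0.09 0.728 [-0.49  0.75  0.51  1.33  0.   -3.12]
N1t 1 0.006 0.734 [-0.48  0.55 -0.09  0.66 -0.01  0.02]
N1t 1 0.09 0.734 [-0.48  0.49  0.02  0.84 -0.01  0.02]
N1t -1 0.006 0.734 [-0.48  0.55 -0.09  0.66 -0.01 -3.12]
N1t -1 0.09 
[... 239 characters left out ...]
.36 -0.25  0.52 -0.01 -3.12]
N1e 1 0.006 0.586 [-0.44  0.5  -0.15  0.93  0.    0.52]
N1e 1 0.09 0.586 [-0.44  0.43 -0.02  1.12  0.    0.52]
N1e -1 0.006 0.586 [-0.44  0.5  -0.15  0.93  0.   -2.63]
N1e -1 0.09 0.586 [-0.44  0.43 -0.02  1.12  0.   -2.63]
N3s 1 0.006 0.714 [-0.63  0.75  0.3   1.12  0.    0.49]
N3s 1 0.09 0.714 [-0.63  0.71  0.45  1.31  0.    0.49]
N3s -1 0.006 0.714 [-0.63  0.75  0.3   1.12  0.   -2.65]
N3s -1 0.09 0.714 [-0.63  0.71  0.45  1.31  0.   -2.65]
N3e 1 0.006 0.579 [-0.49  0.48 -0.17  0.92  0.    0.62]
N3e 1 0.09 0.579 [-0.49  0.42 -0.04  1.11  0.    0.62]
N3e -1 0.006 0.579 [-0.49  0.48 -0.17  0.92  0.   -2.52]
N3e -1 0.09 0.579 [-0.49  0.42 -0.04  1.11  0.   -2.52]
```

```bash
cat >> h.py <<'E'
def push(s0,s1,a,back=.038,b_end=.024,z=.006,feed=.08):
    """descend behind nut s0 and push it to s1; a from s0,s1 when None"""
    q=quat(a); p0=behind(s0,a,back)
    o=robot.get_obs()["tool_pos"]
    robot.move_pose(W(p0,.11),q)
    if robot.servo_line(W(p0,z),feed=.12,f_stop=8): print("touch on descent",robot.get_obs()["tool_pos"])
    print("stop",robot.servo_line(W(behind(s1,a,b_end),z),feed=feed,f_stop=30), robot.get_obs()["wrist_force"])
def lift(a,s,b=.045):
    o=robot.get_obs()["tool_pos"]; t=toS(o); p=behind(t,a,.012)
    robot.servo_line(W(p,o[2]),feed=.1); robot.servo_line(W(p,.11),feed=.2)
def snap(n,view=(170,140,210,160)):
    im,d=robot.capture("top"); np.save(f"{n}.npy",d); P=cloud("top",d)
    x0,y0,w,h=view; cv2.imwrite(f"pics/{n}.png",cv2.resize(im[y0:y0+h,x0:x0+w],None,fx=3.75,fy=3.75,interpolation=cv2.INTER_CUBIC))
    c=robot.get_calibration("top");T=np.array(c["world_from_camera"])
    for k in robot.look_for("top","nut_1_center"):
        p=T@np.r_[k["position"],1]; print("nut",round(k["p"],2),p[:3].round(4),(toS(p)*1000).round(1))
E
python3 - <<'E'
from h import *
print(np.array(robot.get_calibration("wrist")["T_tool_cam"]).round(3).tolist())
robot.set_gripper(.08)
a=np.degrees(np.arctan2(.030,.052))
push((-.1017,-.0067),(-.050,.023),a)
lift(a,0)
print(robot.get_obs()["time"])
snap("s1")
E
```

```text
[[0.001, -0.958, -0.285, 0.073], [1.0, 0.001, -0.001, 0.0], [0.001, -0.285, 0.958, -0.17], [0.0, 0.0, 0.0, 1.0]]
stop False [ 0.51548685 -0.27163505 -0.55160679]
6.0833
```

View pics/s1.png

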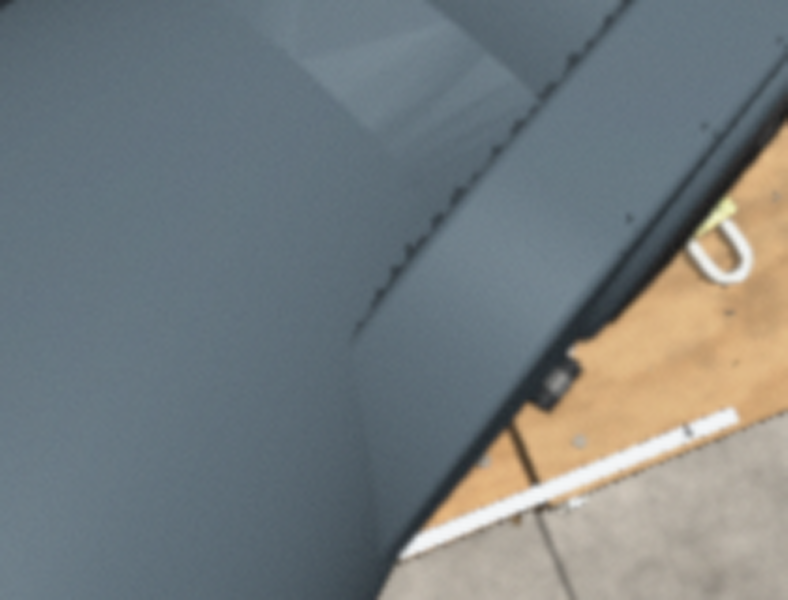

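The arm hides the nuts in this view, so I'll swing it aside before looking.

```bash
cat >> h.py <<'E'
def park():
    j=robot.get_obs()["joints"].copy(); j[0]=-1.3; robot.set_joints(j)
E
python3 - <<'E'
from h import *
park(); snap("s2"); print(robot.get_obs()["time"])
im=cv2.imread("pics/s2.png")
E
```

```text
nut 0.6 [ 0.6162 -0.3226  0.016 ] [-118.5  -66.3]
7.975
```

View pics/s2.png

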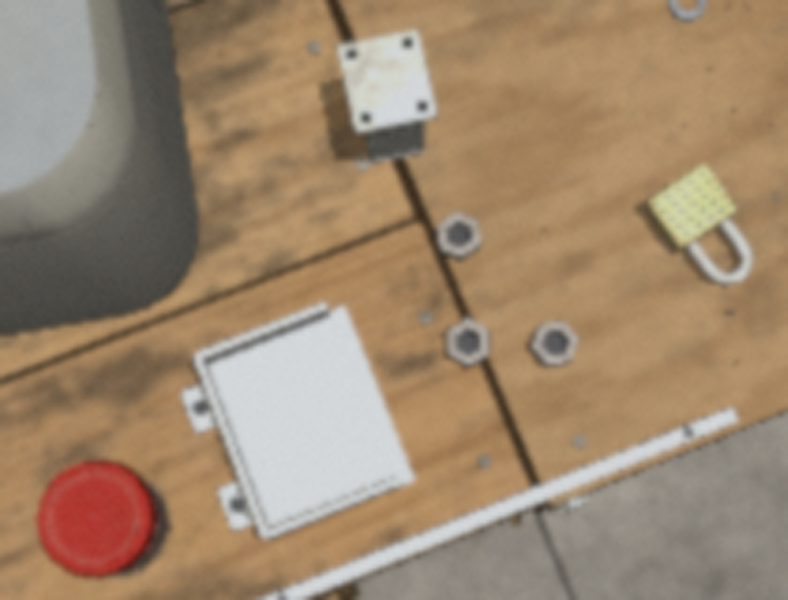

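The nuts have not moved: they are still at (459,236), (467,342) and (554,344). I'll descend again and check the pose and the view from the scene camera.

```bash
python3 - <<'E'
from h import *
print(robot.get_obs()["finger_gap"])
a=30; q=quat(a); p0=behind((-.1017,-.0067),a,.038)
robot.move_pose(W(p0,.11),q)
print(robot.servo_line(W(p0,.006),feed=.12,f_stop=8)); o=robot.get_obs(); print(o["tool_pos"],W(p0,.006),o["wrist_force"],toS(o["tool_pos"]))
im,d=robot.capture("scene"); cv2.imwrite("pics/sc.png",cv2.resize(im[160:310,200:400],None,fx=4,fy=4,interpolation=cv2.INTER_CUBIC))
E
```

```text
0.07874124482366038
False
[ 0.58966454 -0.35721448  0.00692143] [ 0.58918456 -0.35685658  0.006     ] [ 0.25539869  0.23090897 -0.16570213] [-0.13515842 -0.02593607]
```

View pics/sc.png

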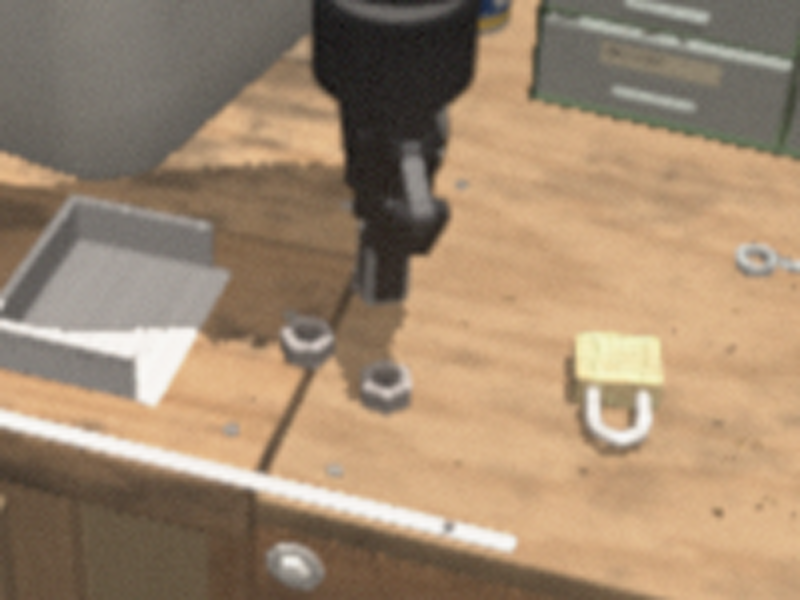

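The scene crop shows the fingertip at about (383,300), with its shadow further on, so the tip may be hovering. I'll compute its height.

```bash
python3 - <<'E'
from h import *
c=robot.get_calibration("scene");T=np.linalg.inv(np.array(c["world_from_camera"]));K=np.array(c["camera_matrix"])
for z in (0,.007,.02,.03):
    p=T@[.5897,-.3572,z,1]; u=K@(p[:3]/p[2]); print(z,u[:2],"crop",(u[:2]-[200,160])*4)
im,d=robot.capture("scene"); P=cloud("scene",d)
s=P[200:240,286:305].reshape(-1,3); s=s[np.hypot(s[:,0]-.5897,s[:,1]+.3572)<.03]
h=s[s[:,2]>.004]; print(len(h),np.sort(h[:,2])[:15].round(4),h[h[:,2]<.03].mean(0))
t=np.c_[(h[:,:2]-O)@ex,(h[:,:2]-O)@ey]*1000; print(np.percentile(t,[2,98],0))
# lower gently
o=robot.get_obs()["tool_pos"]
print(robot.servo_line(np.r_[o[:2],-.012],feed=.02,f_stop=4), robot.get_obs()["tool_pos"],robot.get_obs()["wrist_force"],robot.get_obs()["time"])
E
```

```text
0 [293.66617955 245.66590345] crop [374.6647182 342.6636138]
0.007 [293.79478627 243.02441546] crop [375.17914506 332.09766184]
0.02 [294.0366861  238.05596957] crop [376.14674439 312.22387827]
0.03 [294.22552106 234.17743734] crop [376.90208425 296.70974937]
333 [0.0341 0.0346 0.0352 0.0353 0.0356 0.036  0.0368 0.0374 0.0379 0.0381
 0.0393 0.0394 0.0394 0.0403 0.0405] [nan nan nan]
[[-150.75601728  -33.80393391]
 [-117.67588531   -0.46529067]]
False [ 0.58983199 -0.35725532 -0.01187059] [0.01239284 0.45859949 0.15065705] 11.9167<stdin>:7: RuntimeWarning: Mean of empty slice.
  ret = um.true_divide(
```

The tip stands about 25 mm above the reported TCP, so I'll find the bench by a gentle touch.

```bash
python3 - <<'E'
from h import *
o=robot.get_obs()["tool_pos"]
print(robot.servo_line(np.r_[o[:2],-.036],feed=.015,f_stop=4), robot.get_obs()["tool_pos"],robot.get_obs()["wrist_force"],robot.get_obs()["time"])
im,d=robot.capture("scene"); P=cloud("scene",d)
s=P[200:250,280:310].reshape(-1,3); s=s[np.hypot(s[:,0]-.5897,s[:,1]+.3572)<.03]
h=s[s[:,2]>.004]; print(np.sort(h[:,2])[:12].round(4))
t=np.c_[(h[:,:2]-O)@ex,(h[:,:2]-O)@ey]*1000; print(np.percentile(t[h[:,2]<.03],[2,98],0))
cv2.imwrite("pics/sc2.png",cv2.resize(im[160:310,200:400],None,fx=4,fy=4,interpolation=cv2.INTER_CUBIC))
E
```

```text
True [ 0.58980113 -0.3572246  -0.02689419] [-1.58339305  1.62509106  9.3574615 ] 12.9167
[0.0041 0.005  0.0058 0.0068 0.007  0.0073 0.0074 0.0074 0.0084 0.0085
 0.0086 0.0087]
[[-150.79732665  -26.87949209]
 [-110.30657119   -6.21371184]]
```

View pics/sc2.png

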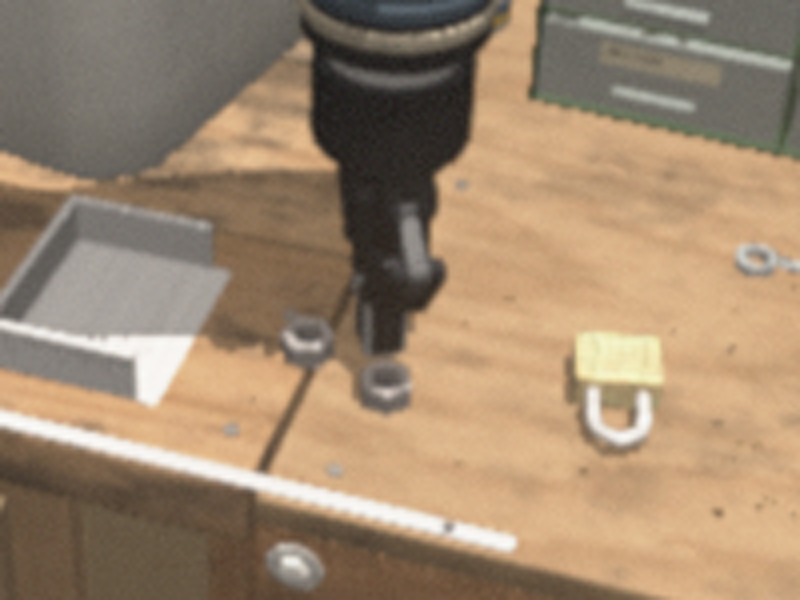

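The bench contact came at a reported z of about -0.027, so the true tip is about 26 mm behind the nominal TCP. I'll command -0.020, which puts the tip about 6 mm up, and push nut 2 from here.

```bash
sed -i 's/z=.006,feed/z=-.020,feed/' h.py; python3 - <<'E'
from h import *
im,d=robot.capture("scene"); P=cloud("scene",d); q=P.reshape(-1,3); q=q[np.hypot(q[:,0]-.5898,q[:,1]+.3572)<.08]
a=np.radians(30); D=np.cos(a)*ex+np.sin(a)*ey; L=np.array([-D[1],D[0]])
r=np.c_[(q[:,:2]-[.5898,-.3572])@D,(q[:,:2]-[.5898,-.3572])@L]*1000
for z in np.arange(.005,.15,.01):
    m=abs(q[:,2]-z)<.003; m&=np.hypot(*r.T)<75
    if m.sum()>3: print(z.round(3),m.sum(),np.percentile(r[m],[3,97],0).round(0).tolist())
s1=(-.050,.023); b=np.degrees(np.arctan2(.0297,.0517))
o=robot.get_obs()["tool_pos"]; robot.servo_line(np.r_[o[:2],-.020],feed=.05)
robot.servo_line(W(behind(s1,b,.025),-.020),feed=.08)
lift(b,0); push(s1,(.015,.024),0,back=.042); lift(0,0); park(); snap("s3"); print(robot.get_obs()["time"])
E
```

```text
0.005 317 [[-64.0, -63.0], [68.0, 65.0]]
0.015 148 [[-7.0, -9.0], [46.0, 51.0]]
0.025 31 [[-12.0, -5.0], [10.0, 19.0]]
0.035 10 [[-7.0, -15.0], [9.0, 18.0]]
0.045 17 [[-6.0, -29.0], [12.0, 30.0]]
0.055 29 [[-10.0, -17.0], [11.0, 41.0]]
0.065 37 [[-11.0, -36.0], [14.0, 47.0]]
0.075 45 [[-18.0, -39.0], [15.0, 55.0]]
0.085 54 [[-17.0, -10.0], [15.0, 62.0]]
0.095 111 [[-19.0, -9.0], [17.0, 64.0]]
0.105 85 [[-20.0, -8.0], [18.0, 47.0]]
0.115 42 [[-11.0, 16.0], [10.0, 42.0]]
0.125 32 [[-11.0, 33.0], [9.0, 39.0]]
0.135 98 [[-28.0, 8.0], [35.0, 39.0]]
0.145 109 [[-32.0, 8.0], [34.0, 38.0]]
stop False [ 0.87043527 -0.43041381  0.68975574]
21.175
```

View pics/s3.png

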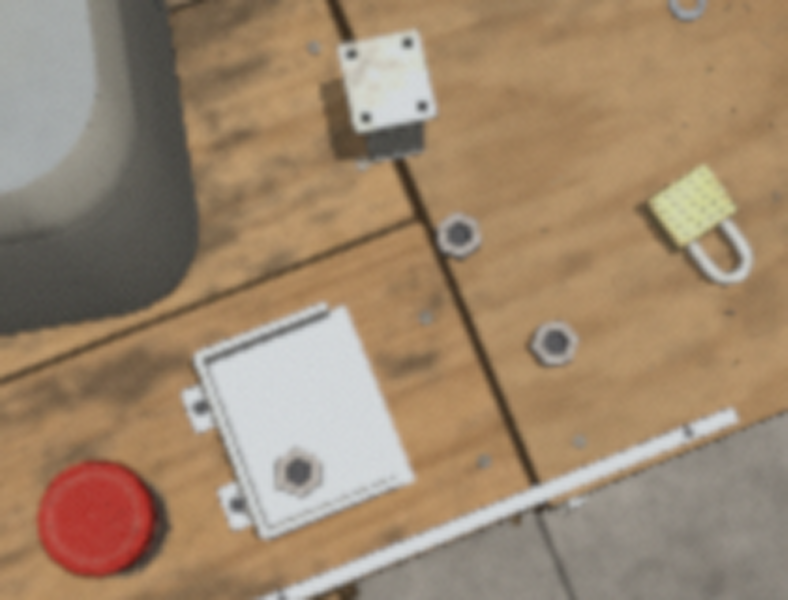

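Nut 2 is now inside the scoop, at (297,470) in the crop. The other two nuts have not moved, and neither have the bystanders. For nut 1 I'll shut the fingers and push with their narrow side, which keeps the linkage clear of the castor.

```bash
python3 - <<'E'
from h import *
robot.set_gripper(0)
s0=np.array((-.1212,-.0663)); s1=np.array((-.060,-.027)); a=np.degrees(np.arctan2(*(s1-s0)[::-1])); print(a)
best=None
for k in(90,-90):
    q=robot.inverse_kinematics(W(behind(s0,a,.036),-.020),quat(a+k)); print(k,q)
    if q is not None and (best is None or abs(q[5])<best[0]): best=(abs(q[5]),k)
Q=quat(a+best[1]); p=behind(s0,a,.036)
robot.move_pose(W(p,.11),Q)
print(robot.servo_line(W(p,-.019),feed=.12,f_stop=8),robot.get_obs()["tool_pos"])
print(robot.servo_line(W(behind(s1,a,.027),-.019),feed=.08,f_stop=30))
lift(a,0); park(); snap("s4"); print(robot.get_obs()["time"])
E
```

```text
32.70682687938348
90 [-0.48386451  0.81122769  0.34968101  1.10924965  0.         -1.57922903]
-90 [-0.48386451  0.81122769  0.34968101  1.10924965  0.          1.56236362]
False [ 0.65015564 -0.34170028 -0.01803977]
False
nut 0.46 [ 0.5609 -0.293   0.0176] [-65.1 -33.2]
28.8333
```

View pics/s4.png

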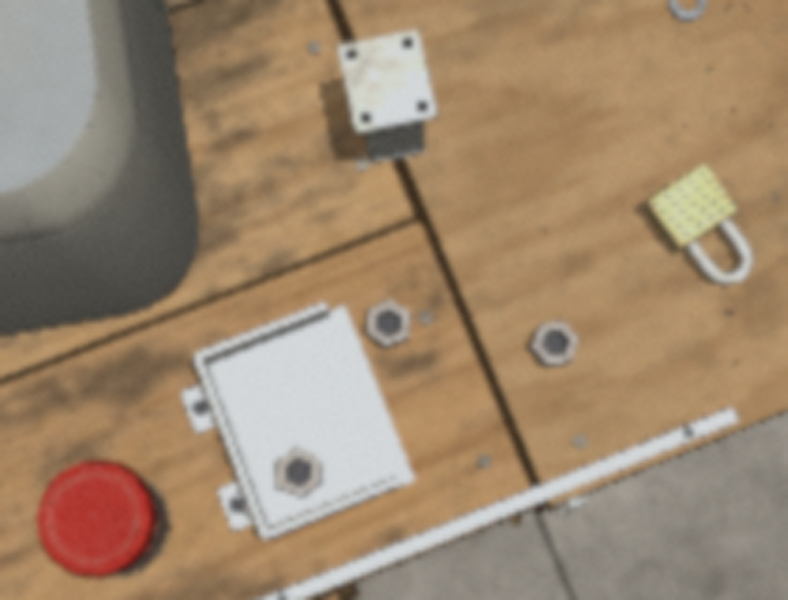

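Nut 1 is now in front of the mouth, at (388,324) in the crop. Next I'll push it in, then nut 3.

```bash
python3 - <<'E'
from h import *
s=toS(ray(170+388.5/3.75-.5,140+324.5/3.75-.5,.013)); print(s)
if not(-.075<s[0]<-.055 and -.04<s[1]<-.02): raise SystemExit
robot.set_gripper(.08)
e=np.array((.018,-.025)); a=np.degrees(np.arctan2(*(e-s)[::-1]))
push(s,e,a); lift(a,0)
s=np.array((-.1475,.0131)); e=np.array((-.003,-.001)); a=np.degrees(np.arctan2(*(e-s)[::-1]))
push(s,e,a); lift(a,0)
park(); snap("s5"); print(robot.get_obs()["time"])
E
```

```text
[-0.06353732 -0.03338108]
stop False [-0.10857051 -0.18685358  0.8168148 ]
stop False [ 0.1825332  -0.54271458 -0.34588668]
nut 0.67 [ 0.5105 -0.2278  0.0177] [ 16.5 -22.2]
nut 0.23 [ 0.4911 -0.2463  0.0021] [10.2  3.9]
41.5417
```

View pics/s5.png

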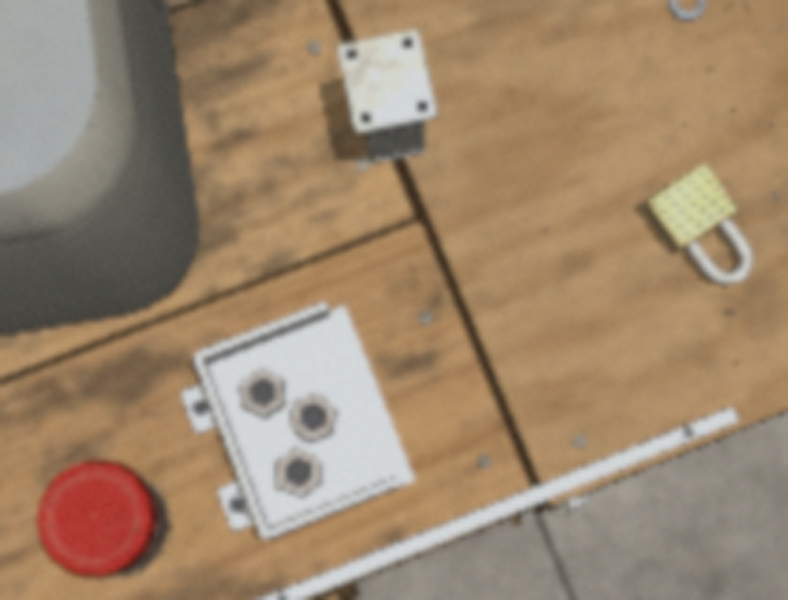

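All three nuts lie well inside the scoop, at (262,392), (313,416) and (297,471) in the crop. The jar, castor and padlock have not moved, and the arm is clear.

```bash
python3 -c "
from bench import robot
print(robot.finish_job())"
```

```text
the job is handed in; nothing more can be done
None
```

All three nuts were pushed into the scoop and lie wholly behind its front edge. The jar, castor and padlock were left where they stood, and I handed the job in at about 42 s.

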